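# Turn the craft knife round with the bench clip

## Robot

A 6-joint arm with a two-finger parallel gripper is mounted at the origin on the work surface. World frame = base frame: x ahead of the robot, y to its left, z up, the work surface at z = 0. Lengths are in m, angles in rad, forces in N, time in s.
With the tool pointing down it reaches from about 0.35 to 1 m from the base axis. Payload 7.1 kg.
Tool frame: the origin (TCP) lies midway between the tips of the shut fingers; the grasp point (between the pads) lies 19 mm behind it (manip.hold_point_z is the distance from the TCP to the grasp point, in m); z points along the fingers, y is the line along which they close (so a half turn about z gives the same grasp; the last joint's range is limited). The gripper opens to 85 mm and grips with 20 to 120 N. Pads are 22 mm wide; open, the fingers measure 114 mm over their backs; the gripper's body (76 mm by 85 mm) begins 54 mm behind the grasp point. The pads swing forward as they close: fully open they stand 13 mm farther back than shut.
Start: joints at [-1.257, 0.423, 1.63, -0, 1.089, -0.019], TCP at [0.204, -0.591, 0.231] pointing down, gripper open.
Joint ranges: [-3, 3], [-0.9, 2.11], [0.09, 2.58], [-1.31, 4.45], [0.11, 2.69], [-2.54, 2.54]. Speed limits (rad/s): [2.39, 2.39, 3.01, 3.14, 3.14, 3.14].

## Interface

Orientations are given as a unit quaternion [x, y, z, w].
In Python, from station import manip gives the robot as it stands.
- The arm moves only by the tool jog_arm, never from a script. Its argument "series" is a list of rows, each a list of 3 entries, a list of its own where there are three numbers: the finger opening in mm, from 0 to 85.4, then the shift along the world's x, y, z in units of 25 mm (1.0 is 25 mm), then the turn about the world's z in units of 5 degrees (1.0 is 5 degrees). A call has 1 to 20 rows; each row shifts and turns the commanded pose from where the row before left it; what a row does not reach is not made up. A row lasts 1/12 s, in which the tool goes at most 41.7 mm and 7.16 degrees, less where a joint would pass 70% of its speed; a pose out of reach is approached as far as the arm can. A call is refused whole if a number of a shift passes 1 or a number of a turn 1, either way. A call with a gripper value outside its range is refused whole. The fingers move at their own pace and stop on an object; "force" is the grip in N (left out, the last holds). Time passes only in rows, so rows that do not move let the fingers close. It gives the time, the measured TCP pose, the force, the opening and the grip force at its end, in the units of the state.
- manip.observe(): the state, without advancing time (a new reading comes with each control period).
- manip.snapshot(name): name is "scene" or "top" or "wrist"; returns a dict with "pixels" (400x640x3 uint8, blue, green, red), "mtx" (3x3 intrinsics, pixels), "rvec" (rotation vector, rad) and "tvec" (3), from world to camera coordinates, as OpenCV has them; the wrist camera has in their place "T_tool_cam" (4x4, takes a point from camera to tool coordinates, whose origin is the TCP and whose axes are the flange's). Camera axes: x right, y down, z forward; pixel columns grow to the right and rows downward; lengths in m; the calibration is good to about 2 mm. A picture is of the moment at which its call begins: read the wrist's pose just before it. There is no depth.
- manip.hand_in(): hands the job in; it is judged then, once.
The state is a dict: "time_s": time; "joint_positions": joint angles; "qd": joint speeds; "joint_efforts": joint torques, N m; "eef_pos": TCP position; "orientation": TCP orientation; "contact_force": force on the tool from outside, world axes, zero at the start; "torque": the same for the moment, N m; "grip_width": finger opening in m; "grasp_force": force on a finger pad.
Only numpy, scipy, OpenCV 4.12 (cv2) and the standard library are available. Lean on these libraries where they do the work, as an engineer would, in place of code of your own. Each camera call takes 0.05 s, during which the arm holds its last target. There are 200 camera calls.

## Task

On the model maker's bench a craft knife has been put into the tool stand the wrong way round, with its blade sticking out. Lift it out by the part that sticks out, press it down into the spring clip on the bench and let go of it there, so that you can change ends; then put it back down in the stand with the blade inside the slot and the tail of the handle sticking out.

Things in the scene. Friction and masses are not known exactly. Their poses are not given: they have to be found in the camera images.
- knife: Craft knife: square bar 14 x 14 x 140 mm (aluminium, dark rings at the tail, dark front collar), thin 40 mm steel blade, 60 g. Origin: mid-length, underside; x to the blade tip, z up. Tail end x = -90 mm, blade from +50 to tip +90; balances near +5. At the start level in a stand slot, underside 25 mm up, all beyond x = +15 free in front: take it at +36; from the clip by its tail, -80 to -25.
- knife_tip (a point): Tip of the knife's blade, 90 mm from its mid-length and 7 mm above its underside.
- clip: Steel spring clip fixed to the bench: 80 x 80 mm base, post with a 24 x 36 mm head, on it two upright leaves 20 mm long, 10 mm apart, flared at the top (mouth 32 mm wide, 89 mm up). Origin: base underside; x: the line a clipped bar lies along, either way round. Leaves give: under 5 N press in, 1 to 2 N pull out. Pressed home, a bar's underside is 50 mm up; clip it at mid-length, ends free.
- stand: Fixed wooden tool stand, 130 (x) x 200 (y) x 47 mm high. Three slots along x at y = -70, 0, 70 mm, 30 mm wide, floor 25 mm up, open above and in front, no finger room inside. Origin: on the bench under the middle slot; front face (to the robot) x = -55 mm, back wall +70. Tools lie with mid-length at x = -40. The others, a file and a brush, have wooden handles sticking out 75 mm.
Not all that is in view belongs to the job. What is shaped like the clip but orange or purple is not meant.

How it is judged:
By the outcome, as a careful person would: the job done as asked, in the order asked, and still so for the second after the job is handed in, with the robot touching nothing.
It also fails if it takes over 66 s, if anything falls off the work surface, if the arm or the gripper's body presses on something with over 40 N, if the wrist force passes 120 N, or if a joint passes its speed limit or range.

## Working session

There is one attempt and no reset: what is moved stays moved. The work goes in short steps, Python scripts to look and compute and a tool call to move; the robot and the scene stay as the last step left them, time stands still between calls to the robot, and variables do not carry over. Pictures are saved under pics/ and viewed, at most 10 in all, crops included, and the job is handed in when it is done.

Besides the shell and the picture viewer there is one more tool, called after "Call:" as name([rows], argument=value, ...), one row to a line, values as JSON. jog_arm: Moves the arm, as the interface text tells. Its arguments: {"type":"object","properties":{"series":{"type":"array"},"force":{"type":"number"}},"required":["series"]}

```bash
mkdir -p pics
cat > h.py <<'E'
import sys; sys.path.insert(0,'.')
import numpy as np, cv2, pickle
from scipy.spatial.transform import Rotation as R
from station import manip
def snap(n,f):
    s=manip.observe(); d=dict(manip.snapshot(n)); d['eef']=s['eef_pos']; d['q']=s['orientation']
    if 'rvec' in d:
        Rm=cv2.Rodrigues(np.array(d['rvec'],float))[0]; t=np.array(d['tvec'],float).ravel()
    else:
        T=np.eye(4);T[:3,:3]=R.from_quat(d['q']).as_matrix();T[:3,3]=d['eef']
        W=np.linalg.inv(T@np.array(d['T_tool_cam'])); Rm=W[:3,:3];t=W[:3,3]
    d['R']=Rm;d['t']=t;d['mtx']=np.array(d['mtx'],float)
    cv2.imwrite(f'pics/{f}.png',d['pixels']); pickle.dump(d,open(f'pics/{f}.pkl','wb')); return d
def load(f): return pickle.load(open(f'pics/{f}.pkl','rb'))
def ray(d,p):
    v=d['R'].T@np.linalg.inv(d['mtx'])@np.array([p[0],p[1],1.]); return -d['R'].T@d['t'],v/np.linalg.norm(v)
def atz(d,p,z):
    c,v=ray(d,p); return c+v*(z-c[2])/v[2]
def tri(*dp):
    A=np.zeros((3,3));b=np.zeros(3);L=[]
    for d,p in dp:
        c,v=ray(d,p);M=np.eye(3)-np.outer(v,v);A+=M;b+=M@c;L.append((c,v))
    x=np.linalg.solve(A,b); return x,[np.linalg.norm(np.cross(x-c,v)) for c,v in L]
def proj(d,X):
    q=d['mtx']@(d['R']@np.array(X)+d['t']); return q[:2]/q[2]
E
python3 - <<'E'
from h import *
for n in('scene','top'): 
    d=snap(n,n+'0'); print(n,-d['R'].T@d['t'])
print(manip.observe(), manip.hold_point_z)
E
```

```text
scene [0.80436151 0.3312971  0.80809682]
top [ 0.48277893 -0.04661955  0.95459404]
{'time_s': 0.1, 'joint_positions': array([-1.25697302e+00,  4.23773719e-01,  1.63061976e+00, -4.86303678e-05,
        1.08860433e+00, -1.89847607e-02]), 'qd': array([ 1.19434846e-03, -1.40520414e-03, -2.12076922e-03,  1.55344779e-03,
       -1.45496075e-03, -6.61732200e-05]), 'joint_efforts': array([-6.05067271e-04, -5.58425725e+01, -2.82441688e+01, -1.86841970e-05,
        3.00071326e-03, -1.09027999e-05]), 'eef_pos': array([ 0.20405293, -0.59022193,  0.23061519]), 'orientation': array([ 9.86184653e-01,  1.65648229e-01, -1.24499852e-04, -6.91792815e-04]), 'contact_force': array([ 0.76554115,  1.01644114, -0.47337888]), 'torque': array([-0.01910997,  0.01185072, -0.01255052]), 'grasp_force': 0.0, 'grip_width': 0.0856126520172059} 0.0187
```

View pics/scene0.png

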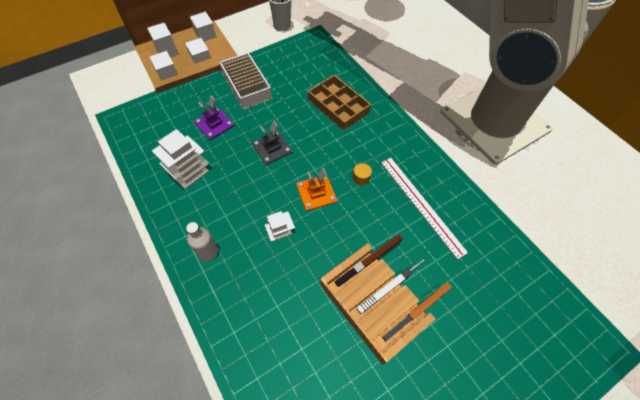

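View pics/top0.png

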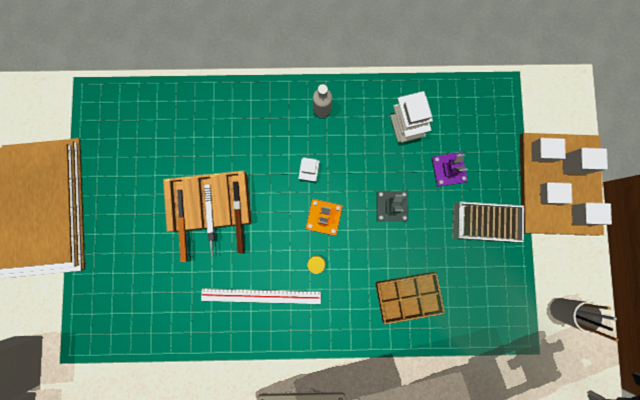

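The scene and top views show these candidates. For the clip: grey at top (393,206), orange at (324,216) and purple at (450,168); I choose grey. For the knife: silver bar at top (210,210), with wooden-handled tools at (181,225) and (238,215); I choose the silver one in the middle slot. I'll check both choices in one close crop.

Run:
```python
from h import *
t=load('top0')['pixels'];s=load('scene0')['pixels']
def c(im,x,y,w,h): return cv2.resize(im[y:y+h,x:x+w],(400,300),interpolation=cv2.INTER_CUBIC)
cv2.imwrite('pics/c1.png',np.vstack([np.hstack([c(t,155,165,120,90),c(t,360,175,80,60)]),np.hstack([c(s,320,230,160,120),c(s,240,110,80,60)])]))
```

```text
(no output)
```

View pics/c1.png

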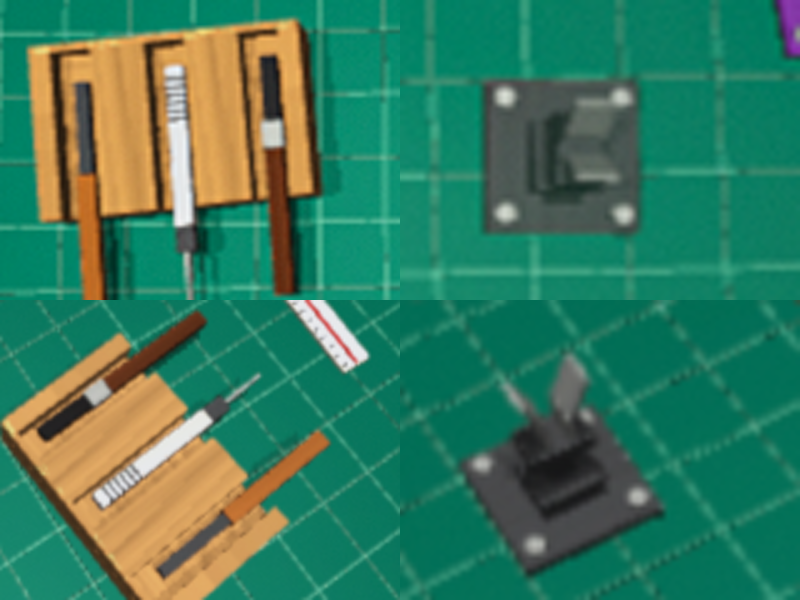

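The crop confirms both. The grey clip's leaves stand apart along the top image's vertical, with bolts near top (381,194) to (404,218). The knife's tail rings are near (207,185) and its collar near (211,237), with the blade pointing to the robot.

Run:
```python
from h import *
np.set_printoptions(precision=4,suppress=True)
t=load('top0');s=load('scene0')
T=lambda x,y:(155+x/3.3333,165+y/3.3333); C=lambda x,y:(360+(x-400)/5,175+y/5)
S=lambda x,y:(320+x/2.5,230+(y-300)/2.5); D=lambda x,y:(240+(x-400)/5,110+(y-300)/5)
print('bolts');
B=[atz(t,C(*p),.006) for p in[(505,97),(621,97),(623,213),(505,212)]]; print(np.array(B),np.mean(B,0))
B=[atz(s,D(*p),.006) for p in[(480,463),(537,544),(637,496),(585,417)]]; print(np.array(B),np.mean(B,0))
print('stand top');B=[atz(t,T(*p),.047) for p in[(28,47),(300,20),(320,192),(40,220)]];print(np.array(B))
for n,a,b in[('tail',(173,66),(97,497)),('collar end',(188,248),(222,404)),('tip',(190,298),(259,376))]:
  print(n,tri((t,T(*a)),(s,S(*b))), atz(t,T(*a),.035))
```

```text
bolts
[[ 0.599  -0.2129  0.006 ]
 [ 0.598  -0.2731  0.006 ]
 [ 0.5378 -0.2718  0.006 ]
 [ 0.5393 -0.2109  0.006 ]] [ 0.5685 -0.2422  0.006 ]
[[ 0.5953 -0.2743  0.006 ]
 [ 0.5949 -0.2128  0.006 ]
 [ 0.5358 -0.2122  0.006 ]
 [ 0.5331 -0.2722  0.006 ]] [ 0.5648 -0.2429  0.006 ]
stand top
[[0.6412 0.3332 0.047 ]
 [0.6583 0.1311 0.047 ]
 [0.5296 0.1162 0.047 ]
 [0.5125 0.3215 0.047 ]]
tail (array([0.6256, 0.2271, 0.042 ]), [np.float64(0.00038030523065067315), np.float64(0.00038030523065068404)]) [0.627 0.229 0.035]
collar end (array([0.4893, 0.2179, 0.0327]), [np.float64(0.0014094062312721646), np.float64(0.001409406231272159)]) [0.4902 0.2163 0.035 ]
tip (array([0.4513, 0.2153, 0.0404]), [np.float64(0.00320312017510714), np.float64(0.003203120175107067)]) [0.4534 0.2144 0.035 ]
```

Measured: the clip sits at about (0.567, -0.2425) with its bar line along world y. The stand's yaw is about 5°, and the knife's mid-length is at about (0.536, 0.22). All of this agrees with the sizes given. I'll look at the clip with the wrist camera on the way.

Call:
jog_arm([
  [60, [0.8, 0.9, 0.1], -0.2],
  [60, [0.8, 0.9, 0.1], -0.2],
  [60, [0.8, 0.9, 0.1], -0.2],
  [60, [0.8, 0.9, 0.1], -0.2],
  [60, [0.8, 0.9, 0.1], -0.2],
  [60, [0.8, 0.9, 0.1], -0.2],
  [60, [0.8, 0.9, 0.1], -0.2],
  [60, [0.8, 0.9, 0.1], -0.2],
  [60, [0.8, 0.9, 0.1], -0.2],
  [60, [0.8, 0.9, 0.1], -0.2],
  [60, [0.8, 0.9, 0], -0.2],
  [60, [0.8, 0.9, 0], -0.2],
  [60, [0.8, 0.9, 0], -0.2],
  [60, [0.8, 0.9, 0], -0.2],
  [60, [0.8, 0.9, 0], -0.2],
  [60, [0, 0, 0], 0],
  [60, [0, 0, 0], 0],
  [60, [0, 0, 0], 0],
])

```text
time_s: 1.6
eef_pos: [0.5038, -0.2532, 0.2559]
orientation: [0.999, 0.036, -0.0, -0.0]
contact_force: [0.5, 0.4, -0.9]
grip_width: 0.0596
grasp_force: 0.0
```

Run:
```python
from h import *
np.set_printoptions(precision=4,suppress=True)
d=snap('wrist','w1'); print(d['eef'],R.from_quat(d['q']).as_matrix()); print(np.array(d['T_tool_cam'])); print(proj(d,[.567,-.2425,.05]),proj(d,[.567,-.2425,.089]))
```

```text
[ 0.5038 -0.2532  0.2559] [[ 0.9974  0.0718 -0.0009]
 [ 0.0718 -0.9974  0.0002]
 [-0.0009 -0.0002 -1.    ]]
[[ 0.0004 -0.9607 -0.2776  0.07  ]
 [ 1.      0.0005 -0.0002  0.0008]
 [ 0.0003 -0.2776  0.9607 -0.1427]
 [ 0.      0.      0.      1.    ]]
[310.549  112.1457] [309.759  112.8827]
```

View pics/w1.png

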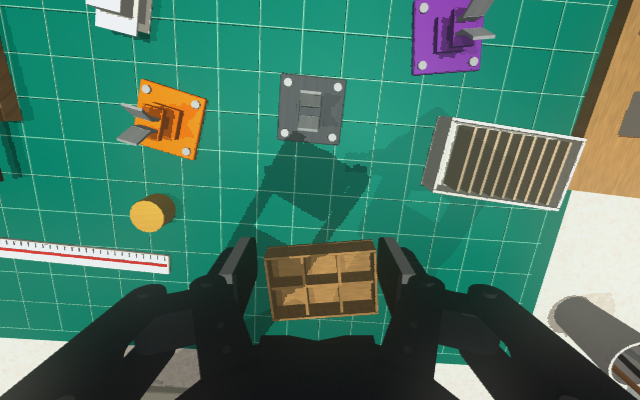

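The wrist view shows the grey clip with leaves at about (310,100) and (310,124). Their midpoint (310,112) matches the projected clip (310,112.5), so its position is confirmed to about 1 mm. Next I go over to the knife.

Call:
jog_arm([
  [60, [-0.1, 0.94, 0], 0],
  [60, [-0.1, 0.94, 0], 0],
  [60, [-0.1, 0.94, 0], 0],
  [60, [-0.1, 0.94, 0], 0],
  [60, [-0.1, 0.94, 0], 0],
  [60, [-0.1, 0.94, 0], 0],
  [60, [-0.1, 0.94, 0], 0],
  [60, [-0.1, 0.94, 0], 0],
  [60, [-0.1, 0.94, 0], 0],
  [60, [-0.1, 0.94, 0], 0],
  [60, [-0.1, 0.94, 0], 0],
  [60, [-0.1, 0.94, 0], 0],
  [60, [-0.1, 0.94, 0], 0],
  [60, [-0.1, 0.94, 0], 0],
  [60, [-0.1, 0.94, 0], 0],
  [60, [-0.1, 0.94, 0], 0],
  [60, [-0.1, 0.94, 0], 0],
  [60, [-0.1, 0.94, 0], 0],
  [60, [0, 0, 0], 0],
  [60, [0, 0, 0], 0],
])

```text
time_s: 3.32
eef_pos: [0.4591, 0.1695, 0.2563]
orientation: [0.999, 0.036, -0.0, 0.0]
contact_force: [-0.5, 0.6, 0.8]
grip_width: 0.0598
grasp_force: 0.0
```

Run:
```python
from h import *
np.set_printoptions(precision=4,suppress=True)
d=load('w1'); g=d['pixels'].min(2)
m=np.zeros_like(g);m[65:155,270:355]=(g[65:155,270:355]>130)
n,l,st,c=cv2.connectedComponentsWithStats(m)
for i in range(1,n):
  if st[i,4]>6: print(st[i],c[i],atz(d,c[i],.008))
d=snap('wrist','w2')
```

```text
[284  78   8   9  63] [287.5238  81.7143] [ 0.5996 -0.2116  0.008 ]
[333  83   9   9  62] [337.371   86.6935] [ 0.5982 -0.2721  0.008 ]
[300  90  21   5  63] [310.      91.8571] [ 0.5899 -0.2395  0.008 ]
[298 127  20   5  60] [307.2667 129.3333] [ 0.5451 -0.239   0.008 ]
[281 129   8   8  54] [284.2593 132.4074] [ 0.5392 -0.2103  0.008 ]
[328 133   9   9  54] [331.7593 137.0926] [ 0.5377 -0.2705  0.008 ]
```

View pics/w2.png

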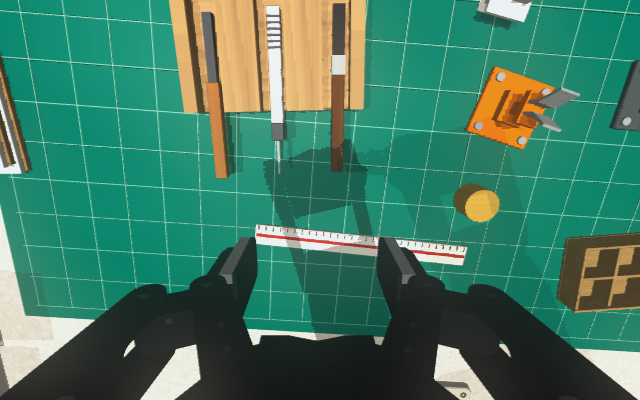

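The wrist view shows the knife with its tail at (274,7), collar end at about (278,138) and tip at about (280,172). The stand's front edge is at row ~110.

Run:
```python
from h import *
np.set_printoptions(precision=4,suppress=True)
w1=load('w1');d=load('w2');t=load('top0');s=load('scene0')
print('leaf mid', (atz(w1,(310,91.86),.087)+atz(w1,(307.27,129.33),.087))/2)
T=lambda x,y:(155+x/3.3333,165+y/3.3333);S=lambda x,y:(320+x/2.5,230+(y-300)/2.5)
for n,a,b,c in[('tail',(274,7),(173,66),(97,497)),('collar end',(278,138.5),(188,248),(222,404)),('tip',(280,173),(190,298),(259,376))]:
  print(n,tri((d,a),(t,T(*b)),(s,S(*c)))[0],tri((d,a),(t,T(*b)))[0],atz(d,a,.036))
print('front L/R',atz(d,(183,112),.047),atz(d,(362,109),.047))
g=d['pixels'].min(2).astype(int)
for r in (60,80,100,130,134):
  row=g[r,255:300]; 
  m=np.where(row>140)[0]+255 if r<120 else np.where(d['pixels'][r,255:300].max(1)<110)[0]+255
  print(r,m.min() if len(m) else 0,m.max() if len(m) else 0, atz(d,((m.min()+m.max())/2,r),.036) if len(m) else '')
```

```text
leaf mid [ 0.5688 -0.2412  0.087 ]
tail [0.6254 0.2265 0.0407] [0.6245 0.2251 0.0458] [0.6262 0.2258 0.036 ]
collar end [0.4892 0.2176 0.0325] [0.4899 0.2164 0.0355] [0.4896 0.2166 0.036 ]
tip [0.4505 0.2142 0.0399] [0.4532 0.2098 0.0544] [0.4483 0.2126 0.036 ]
front L/R [0.5123 0.3221 0.047 ] [0.53   0.1232 0.047 ]
60 268 280 [0.5746 0.2241 0.036 ]
80 269 281 [0.554  0.2223 0.036 ]
100 270 281 [0.5327 0.221  0.036 ]
130 282 286 [0.4999 0.2099 0.036 ]
134 272 286 [0.4949 0.2156 0.036 ]
```

Stand yaw is about 5.1°. The knife axis is about 4.1°, which equals the tool's present yaw. The grasp point is (0.502, 0.2178) with the centre at z = 0.032, so the TCP goes to 0.013.

Call:
jog_arm([
  [50, [0.43, 0.48, -0.4], 0],
  [50, [0.43, 0.48, -0.6], 0],
  [50, [0.43, 0.48, -0.8], 0],
  [50, [0.43, 0.48, -0.8], 0],
  [50, [0, 0, -0.9], 0],
  [50, [0, 0, -0.9], 0],
  [50, [0, 0, -0.9], 0],
  [50, [0, 0, -0.9], 0],
  [50, [0, 0, -0.8], 0],
  [50, [0, 0, -0.6], 0],
  [50, [0, 0, -0.4], 0],
  [50, [0, 0, 0], 0],
  [50, [0, 0, 0], 0],
])

```text
time_s: 4.45
eef_pos: [0.5024, 0.2169, 0.0563]
orientation: [0.999, 0.035, -0.0, 0.0]
contact_force: [0.3, 0.8, 0.1]
grip_width: 0.0501
grasp_force: 0.0
```

Run:
```python
from h import *
s=manip.observe();print(s['eef_pos'],s['orientation'])
d=snap('wrist','w3')
```

```text
[0.5024118  0.21691747 0.05628475] [ 9.99390485e-01  3.49077145e-02 -2.97302959e-04  1.44172186e-04]
```

View pics/w3.png

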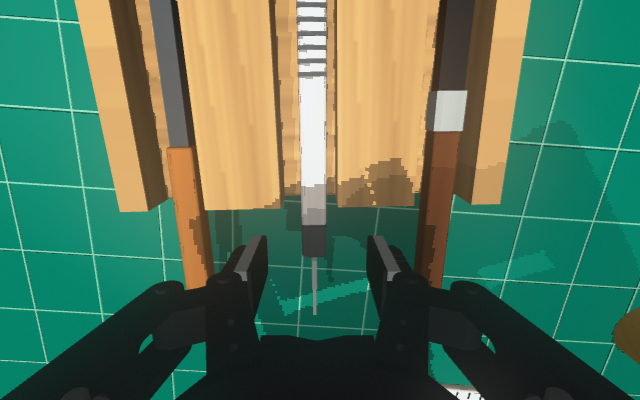

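The knife lies between the fingers with its collar end at about (313,257), the tip at (315,314), and the finger mid-line at about column 317. I'll triangulate these between the two wrist views.

Run:
```python
from h import *
a=load('w2');b=load('w3')
print(tri((a,(278.5,138.5)),(b,(314,257))),tri((a,(280,173)),(b,(315,314))),tri((a,(277,124)),(b,(314,225))))
for p in[(314,257),(314,225),(312.5,80)]: print(atz(b,p,.039))
print(proj(b,b['eef']))
```

```text
(array([0.48997074, 0.21604286, 0.04167202]), [np.float64(0.0007419246416886354), np.float64(0.0007419246416886605)]) (array([0.44844852, 0.21290891, 0.03745789]), [np.float64(0.00045306490044648147), np.float64(0.0004530649004464307)]) (array([0.50618396, 0.2182393 , 0.03438549]), [np.float64(0.00034287371815535235), np.float64(0.00034287371815531397)])
[0.48827143 0.21666172 0.039     ]
[0.50818462 0.21801307 0.039     ]
[0.58466042 0.22394463 0.039     ]
[315.07926568 248.1655773 ]
```

The heights (34–42 mm) fit a bar top at 39 mm. I'll descend, close, and lift slightly as a test.

Call:
jog_arm([
  [50, [0, 0.03, -0.6], 0],
  [50, [0, 0, -0.6], 0],
  [50, [0, 0, -0.4], 0],
  [50, [0, 0, -0.12], 0],
  [50, [0, 0, 0], 0],
  [10, [0, 0, 0], 0],
  [10, [0, 0, 0], 0],
  [10, [0, 0, 0], 0],
  [10, [0, 0, 0], 0],
  [10, [0, 0, 0], 0],
  [10, [0, 0, 0], 0],
  [10, [0, 0, 0], 0],
  [10, [0, 0, 0], 0],
], force=90)

```text
time_s: 5.58
eef_pos: [0.5027, 0.2188, 0.0142]
orientation: [0.999, 0.036, 0.001, -0.0]
contact_force: [-0.8, -1.0, 5.8]
grip_width: 0.0127
grasp_force: 87.7
```

Call:
jog_arm([
  [10, [0, 0, 0.3], 0],
  [10, [0, 0, 0.6], 0],
  [10, [0, 0, 0.8], 0],
  [10, [0, 0, 0.9], 0],
  [10, [0, 0, 0.9], 0],
  [10, [0, 0, 0.9], 0],
  [10, [0, 0, 0.9], 0],
  [10, [0, 0, 0.9], 0],
  [10, [0, 0, 0.6], 0],
  [10, [0, 0, 0.2], 0],
  [10, [0, 0, 0], 0],
])

```text
time_s: 6.5
eef_pos: [0.5029, 0.2189, 0.1901]
orientation: [0.999, 0.036, 0.002, -0.001]
contact_force: [0.4, -0.3, -1.2]
grip_width: 0.013
grasp_force: 87.8
```

Call:
jog_arm([
  [10, [0.13, -0.5, 0], 0.4],
  [10, [0.13, -0.8, 0], 0.84],
  [10, [0.13, -0.95, 0], 0.84],
  [10, [0.13, -0.95, 0], 0.84],
  [10, [0.13, -0.95, 0], 0.84],
  [10, [0.13, -0.95, 0], 0.84],
  [10, [0.13, -0.95, 0], 0.84],
  [10, [0.13, -0.95, 0], 0.84],
  [10, [0.13, -0.95, 0], 0.84],
  [10, [0.13, -0.95, 0], 0.84],
  [10, [0.13, -0.95, 0], 0.84],
  [10, [0.13, -0.95, 0], 0.84],
  [10, [0.13, -0.95, 0], 0.84],
  [10, [0.13, -0.95, 0], 0.84],
  [10, [0.13, -0.95, 0], 0.84],
  [10, [0.13, -0.95, 0], 0.84],
  [10, [0.13, -0.95, 0], 0.84],
  [10, [0.13, -0.95, 0], 0.84],
  [10, [0.13, -0.95, 0], 0.84],
  [10, [0.13, -0.95, 0], 0.84],
])

```text
time_s: 8.17
eef_pos: [0.5663, -0.2423, 0.1866]
orientation: [0.731, 0.682, -0.001, -0.001]
contact_force: [1.1, 0.1, -0.2]
grip_width: 0.0126
grasp_force: 87.7
```

Call:
jog_arm([
  [10, [0, -0.7, 0], 0.44],
  [10, [0, -0.4, 0], 0],
  [10, [0, -0.2, 0], 0],
  [10, [0, 0, 0], 0],
  [10, [0, 0, 0], 0],
  [10, [0, 0, 0], 0],
])

```text
time_s: 8.67
eef_pos: [0.567, -0.2728, 0.188]
orientation: [0.719, 0.695, -0.0, -0.0]
contact_force: [-0.0, -0.5, 0.1]
grip_width: 0.0127
grasp_force: 87.7
```

Run:
```python
from h import *
s=manip.observe();q=R.from_quat(s['orientation']).as_matrix();print(s['eef_pos'],np.degrees(np.arctan2(q[1,0],q[0,0])),s['grip_width'],s['grasp_force'])
d=snap('wrist','w4'); t=snap('top','top4')
u=proj(t,s['eef_pos']).astype(int);print(u)
c=t['pixels'][u[1]-60:u[1]+60,u[0]-60:u[0]+100]
cv2.imwrite('pics/c4.png',np.vstack([cv2.resize(d['pixels'],(480,300)),cv2.resize(c,(480,300),interpolation=cv2.INTER_CUBIC)]))
```

```text
[ 0.56701022 -0.27283507  0.18803907] 88.0797836868564 0.012664157300444713 87.72519707679749
[424 198]
```

View pics/w4.png

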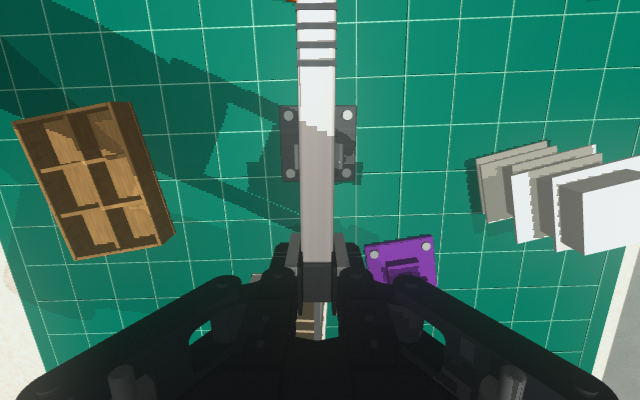

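The knife is held with its tail forward, bar edges near columns 298–337. The collar's back edge is at about (316,262), and the clip is under the bar at about (318,145). I'll check the tilt from the width profile.

Run:
```python
from h import *
np.set_printoptions(precision=4,suppress=True)
d=load('w4');e=d['eef'];g=d['pixels'].astype(int);zt=e[2]+.0187+.007
tx=R.from_quat(d['q']).as_matrix()[:,0]
for r in(20,43,75,90,110,120,225):
  sat=(g[r].max(1)-g[r].min(1)); m=[x for x in range(285,350) if sat[x]<30 and g[r,x].min()>90]
  a,b=min(m)-.5,max(m)+.5; A,B=atz(d,(a,r),zt),atz(d,(b,r),zt); C=(A+B)/2-e
  print(r,a,b,'width',np.linalg.norm(B-A)*1000,'along',C@tx*1000,'lat',(C@np.array([-tx[1],tx[0],0]))*1000)
print((atz(d,(316,262),zt)-e)@tx*1000,(atz(d,(316,300),zt)-e)@tx*1000)
# rings in w3
b=load('w3'); x0=np.array([.5389,.2203,.039]);
for r in (18,34,47,60,75): print(r,(atz(b,(312,r),.039)-x0)[:2]@np.array([-.9974,-.0717])*1000)
```

```text
20 296.5 335.5 width 13.395406039788067 along 98.22681100699253 lat 0.7044099452520757
43 295.5 335.5 width 14.00062299539117 along 91.03703942006193 lat 0.8811612351056708
75 297.5 335.5 width 13.662677780266216 along 80.56597124914579 lat 0.5288892751190654
90 297.5 334.5 width 13.47512406690677 along 75.45873106468792 lat 0.709884101721014
110 294.5 349.5 width 20.381555047009563 along 68.4410030503519 lat -1.511668775225434
120 286.5 349.5 width 23.552947483269524 along 64.83802435396935 lat -0.034925392861246414
225 300.5 332.5 width 13.18856302516876 along 22.76996639580423 lat 0.5164688591295322
5.816116483137809 -12.969955264730112
18 -73.1684654820145
34 -66.3994304440105
47 -60.766502435664236
60 -55.010027500610846
75 -48.20904340445416
```

Run:
```python
from h import *
# ring rows: profile along bar axis
for f,c in(('w3',312),('w4',318)):
  d=load(f);p=d['pixels'][:130,c-4:c+5].mean((1,2)); print(f,p.astype(int).tolist())
```

```text
w3 [243, 243, 132, 108, 107, 107, 108, 216, 243, 243, 243, 243, 243, 243, 243, 243, 185, 112, 109, 109, 109, 140, 242, 243, 243, 243, 243, 243, 243, 243, 242, 122, 111, 111, 111, 106, 242, 243, 243, 243, 243, 243, 243, 243, 203, 117, 113, 113, 113, 142, 242, 242, 242, 242, 242, 242, 242, 242, 167, 116, 115, 115, 115, 207, 228, 228, 242, 242, 242, 242, 242, 198, 120, 116, 117, 117, 159, 206, 207, 242, 242, 242, 242, 242, 242, 242, 242, 242, 242, 242, 242, 242, 242, 242, 242, 242, 242, 242, 242, 242, 242, 242, 242, 242, 242, 242, 242, 242, 242, 242, 242, 242, 242, 242, 242, 242, 242, 242, 242, 242, 242, 242, 242, 242, 242, 242, 242, 242, 242, 242]
w4 [239, 239, 235, 115, 105, 105, 105, 105, 105, 88, 238, 239, 239, 239, 239, 239, 239, 239, 239, 239, 239, 239, 164, 109, 106, 106, 106, 107, 106, 215, 238, 239, 239, 239, 239, 239, 239, 239, 239, 239, 201, 161, 110, 108, 108, 108, 108, 108, 197, 238, 238, 238, 238, 238, 238, 238, 238, 238, 213, 177, 127, 110, 109, 109, 109, 109, 161, 237, 238, 238, 238, 237, 238, 237, 238, 237, 237, 238, 237, 237, 237, 237, 237, 237, 237, 237, 237, 237, 237, 237, 237, 237, 237, 237, 237, 237, 237, 237, 237, 237, 237, 237, 237, 237, 237, 237, 237, 236, 236, 236, 236, 236, 236, 236, 236, 236, 236, 236, 236, 236, 236, 236, 236, 236, 236, 236, 214, 213, 213, 213]
```

The knife is level and its mid-length is 36 mm from the grasp, as planned. I correct the position slightly and go down to just above the mouth.

Call:
jog_arm([
  [10, [0.07, -0.18, 0], 0.12],
  [10, [0, 0, -0.5], 0],
  [10, [0, 0, -0.9], 0],
  [10, [0, 0, -0.9], 0],
  [10, [0, 0, -0.9], 0],
  [10, [0, 0, -0.6], 0],
  [10, [0, 0, -0.3], 0],
  [10, [0, 0, 0], 0],
  [10, [0, 0, 0], 0],
])

```text
time_s: 9.52
eef_pos: [0.569, -0.2784, 0.0855]
orientation: [0.715, 0.699, -0.0, -0.0]
contact_force: [-0.9, -0.4, 0.2]
grip_width: 0.0123
grasp_force: 87.8
```

Run:
```python
from h import *
s=manip.observe();q=R.from_quat(s['orientation']).as_matrix();print(s['eef_pos'],np.degrees(np.arctan2(q[1,0],q[0,0])))
d=snap('wrist','w5'); s=snap('scene','s5')
u=proj(s,[.568,-.242,.08]).astype(int)
c=s['pixels'][u[1]-40:u[1]+35,u[0]-50:u[0]+50]
cv2.imwrite('pics/c5.png',np.hstack([cv2.resize(d['pixels'][0:300,120:520],(400,300)),cv2.resize(c,(400,300),interpolation=cv2.INTER_CUBIC)]))
```

```text
[ 0.56898054 -0.27841152  0.08554541] 88.67023043650603
```

View pics/c5.png

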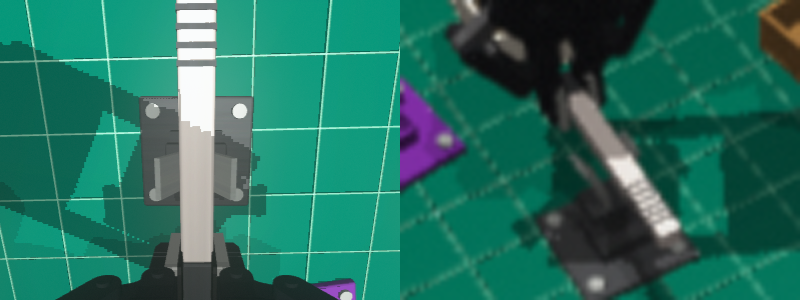

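The bar (crop columns 180–214) sits centred between the two leaves (158 to 240) and in line with them. I press down.

Call:
jog_arm([
  [10, [0, 0, -0.2], 0],
  [10, [0, 0, -0.2], 0],
  [10, [0, 0, -0.2], 0],
  [10, [0, 0, -0.2], 0],
  [10, [0, 0, -0.2], 0],
  [10, [0, 0, -0.2], 0],
  [10, [0, 0, -0.2], 0],
  [10, [0, 0, -0.2], 0],
  [10, [0, 0, 0], 0],
])

```text
time_s: 10.37
eef_pos: [0.5683, -0.2782, 0.0445]
orientation: [0.715, 0.699, -0.0, -0.001]
contact_force: [0.3, -0.4, -1.7]
grip_width: 0.0125
grasp_force: 88.1
```

Call:
jog_arm([
  [10, [0, 0, -0.1], 0],
  [10, [0, 0, -0.1], 0],
  [10, [0, 0, 0], 0],
])

```text
time_s: 10.62
eef_pos: [0.5688, -0.2784, 0.0404]
orientation: [0.715, 0.699, -0.0, -0.0]
contact_force: [-0.8, -0.6, -0.6]
grip_width: 0.0122
grasp_force: 88.2
```

Call:
jog_arm([
  [10, [0, 0, -0.04], 0],
  [10, [0, 0, -0.04], 0],
  [10, [0, 0, 0], 0],
  [10, [0, 0, 0], 0],
])

```text
time_s: 10.95
eef_pos: [0.5691, -0.2785, 0.0392]
orientation: [0.715, 0.699, 0.0, 0.0]
contact_force: [-0.4, 1.5, 2.7]
grip_width: 0.0122
grasp_force: 89.0
```

Call:
jog_arm([
  [10, [0, 0, -0.04], 0],
  [10, [0, 0, 0], 0],
  [10, [0, 0, 0], 0],
])

```text
time_s: 11.2
eef_pos: [0.5692, -0.2786, 0.0389]
orientation: [0.715, 0.699, 0.0, 0.0]
contact_force: [-3.8, 0.2, 9.3]
grip_width: 0.0119
grasp_force: 90.0
```

It's home: the upward reaction has risen to 9 N. I relax, release and lift clear.

Call:
jog_arm([
  [10, [0, 0, 0.04], 0],
  [20, [0, 0, 0], 0],
  [40, [0, 0, 0], 0],
  [50, [0, 0, 0], 0],
  [50, [0, 0, 0], 0],
  [50, [0, 0, 0], 0],
  [50, [0, 0, 0.5], 0],
  [50, [0, 0, 0.8], 0],
  [50, [0, 0, 0.9], 0],
  [50, [0, 0, 0.9], 0],
  [50, [0, 0, 0.9], 0],
  [50, [0, 0, 0.5], 0],
  [50, [0, 0, 0], 0],
  [50, [0, 0, 0], 0],
])

```text
time_s: 12.37
eef_pos: [0.5691, -0.2786, 0.152]
orientation: [0.715, 0.699, 0.0, 0.001]
contact_force: [0.2, -0.1, -0.8]
grip_width: 0.0499
grasp_force: 0.0
```

Run:
```python
from h import *
s=manip.observe();print(s['eef_pos'])
d=snap('wrist','w6'); s=snap('scene','s6'); t=snap('top','t6')
u=proj(s,[.568,-.242,.06]).astype(int);v=proj(t,[.568,-.242,.06]).astype(int); print(u,v)
c=s['pixels'][u[1]-30:u[1]+30,u[0]-40:u[0]+40]; e=t['pixels'][v[1]-30:v[1]+30,v[0]-40:v[0]+40]
cv2.imwrite('pics/c6.png',np.vstack([np.hstack([cv2.resize(x,(400,300),interpolation=cv2.INTER_CUBIC) for x in (c,e)]),cv2.resize(d['pixels'][0:300],(640,300))[:, :].copy() if 0 else np.hstack([d['pixels'][0:300],np.zeros((300,160,3),np.uint8)])]))
```

```text
[ 0.56914011 -0.27856736  0.1519677 ]
[269 133] [397 204]
```

View pics/c6.png

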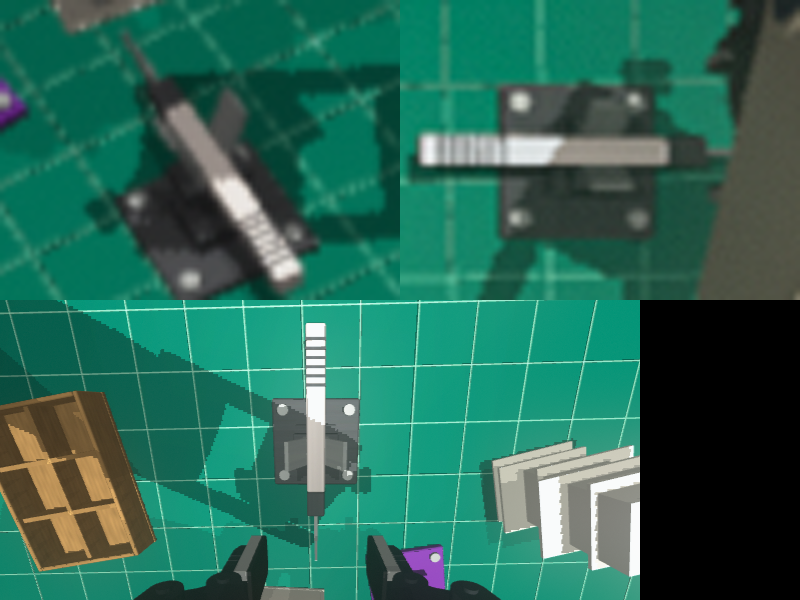

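The knife is clipped and free. In the wrist view its tail end is at (316,23), collar end at (316,215) and tip at (316,260), with the tail pointing +y.

Run:
```python
from h import *
np.set_printoptions(precision=4,suppress=True)
d=load('w6');t=load('t6');s=load('s6')
T=lambda x,y:(357+(x-400)/5,174+y/5); S=lambda x,y:(229+x/5,103+y/5)
print('tail',atz(d,(316,23),.064),tri((d,(316,23)),(t,T(421,149)),(s,S(286,280))),tri((d,(316,23)),(s,S(286,280)))[0])
print('collar',atz(d,(316,215),.064),tri((d,(316,192)),(t,T(668,152)),(s,S(167,104))))
```

```text
tail [ 0.5712 -0.1545  0.064 ] (array([ 0.5706, -0.1537,  0.0582]), [np.float64(0.000785662160413956), np.float64(0.0009855435509207966), np.float64(0.0005282149089392487)]) [ 0.5709 -0.1531  0.0584]
collar [ 0.5679 -0.2927  0.064 ] (array([ 0.5678, -0.2744,  0.0632]), [np.float64(0.0008288774546055639), np.float64(0.001503369648561593), np.float64(0.0012288585301227803)])
```

Knife mid-length is at y ≈ -0.2435, with the axis at x ≈ 0.570 near the tail. I regrasp at -50, i.e. (0.570, -0.1935).

Call:
jog_arm([
  [50, [0.02, 0.8, 0], 0],
  [50, [0.02, 0.9, 0], 0],
  [50, [0, 0.9, 0], 0],
  [50, [0, 0.8, 0], 0],
  [50, [0, 0, -0.6], 0],
  [50, [0, 0, -0.9], 0],
  [50, [0, 0, -0.9], 0],
  [50, [0, 0, -0.9], 0],
  [50, [0, 0, -0.7], 0],
  [50, [0, 0, -0.51], 0],
  [50, [0, 0, 0], 0],
  [50, [0, 0, 0], 0],
])

```text
time_s: 13.52
eef_pos: [0.5692, -0.1932, 0.0375]
orientation: [0.715, 0.699, -0.001, -0.001]
contact_force: [-0.4, 0.4, -0.3]
grip_width: 0.05
grasp_force: 0.0
```

Call:
jog_arm([
  [10, [0, 0, 0], 0],
  [10, [0, 0, 0], 0],
  [10, [0, 0, 0], 0],
  [10, [0, 0, 0], 0],
  [10, [0, 0, 0], 0],
  [10, [0, 0, 0], 0],
  [10, [0, 0, 0], 0],
  [10, [0, 0, 0], 0],
], force=90)

```text
time_s: 14.18
eef_pos: [0.5707, -0.1937, 0.0394]
orientation: [0.715, 0.699, 0.0, 0.001]
contact_force: [-0.3, -1.5, 6.2]
grip_width: 0.0121
grasp_force: 88.2
```

Call:
jog_arm([
  [10, [0, 0, 0.2], 0],
  [10, [0, 0, 0.3], 0],
  [10, [0, 0, 0.4], 0],
  [10, [0, 0, 0.4], 0],
  [10, [0, 0, 0.5], 0],
  [10, [0, 0, 0.8], 0],
  [10, [0, 0, 0.9], 0],
  [10, [0, 0, 0.9], 0],
  [10, [0, 0, 0.9], 0],
  [10, [0, 0, 0.6], 0],
  [10, [0, 0, 0.2], 0],
  [10, [0, 0, 0], 0],
  [10, [0, 0, 0], 0],
])

```text
time_s: 15.27
eef_pos: [0.5696, -0.1933, 0.1911]
orientation: [0.715, 0.699, 0.0, 0.0]
contact_force: [-0.3, -0.5, -1.5]
grip_width: 0.0121
grasp_force: 88.2
```

Run:
```python
from h import *
s=manip.observe();q=R.from_quat(s['orientation']).as_matrix();print(s['eef_pos'],np.degrees(np.arctan2(q[1,0],q[0,0])),s['joint_positions'])
d=snap('wrist','w7'); s=snap('scene','s7')
e=d['eef'];u=proj(s,e+np.array([0,-.03,.02])).astype(int);c=s['pixels'][u[1]-60:u[1]+60,u[0]-80:u[0]+80]
cv2.imwrite('pics/c7.png',np.vstack([d['pixels'][100:380],cv2.resize(c,(640,480),interpolation=cv2.INTER_CUBIC)[100:400]]))
```

```text
[ 0.56963789 -0.19332719  0.19114992] 88.66690250012769 [-3.46978504e-01  4.36791411e-01  1.71378470e+00  1.63811019e-05
  9.90949485e-01 -3.23720539e-01]
```

View pics/c7.png

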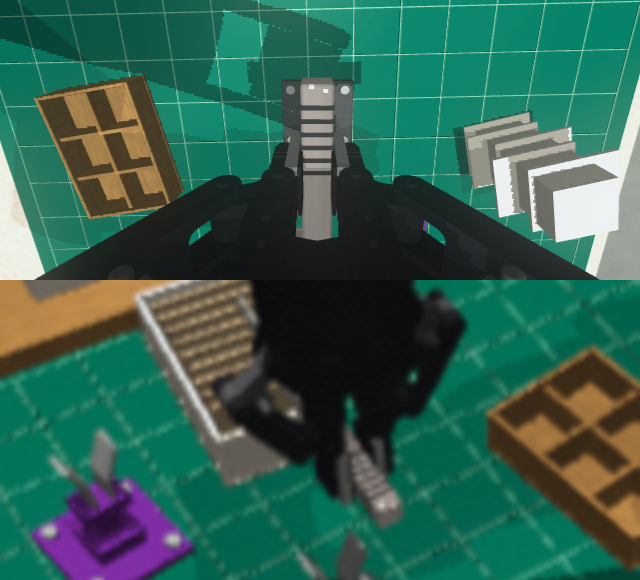

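The knife is held by the tail, with its tail end at wrist pixel (318,179). The slot edges at the stand's front in w3 are at about (281,208) and (337,207), and I use them to fix the target.

Run:
```python
from h import *
np.set_printoptions(precision=4,suppress=True)
b=load('w3');a,c=atz(b,(281,208),.047),atz(b,(337,207),.047);print(a,c,(a+c)/2,np.linalg.norm(a-c))
a2,c2=atz(b,(272,0),.047),atz(b,(337,0),.047);print(a2,c2,(a2+c2)/2,np.linalg.norm(a2-c2))
w=load('w2');print([atz(w,p,.047) for p in((259,110),(287,109),(250,0),(287,0))])
d=load('w7');e=d['eef'];tx=R.from_quat(d['q']).as_matrix()[:,0]
p=atz(d,(317.5,179),e[2]+.0257)-e;print('tail along',p@tx*1000,'lat x',p[0]-p[1]*tx[0]/tx[1])
```

```text
[0.5197 0.2361 0.047 ] [0.5224 0.2068 0.047 ] [0.5211 0.2215 0.047 ] 0.02948058664195062
[0.6157 0.2437 0.047 ] [0.6177 0.2153 0.047 ] [0.6167 0.2295 0.047 ] 0.028508616080865957
[array([0.5206, 0.2376, 0.047 ]), array([0.5239, 0.2065, 0.047 ]), array([0.6278, 0.2488, 0.047 ]), array([0.6305, 0.2113, 0.047 ])]
tail along 42.22519394415498 lat x -0.00015359474953376617
```

Slot centre line is (0.5211, 0.2215) to (0.6167, 0.2295), yaw about 4.9°, width 29.5 mm against 30 given. The TCP target is (0.4887, 0.2186) with a turn of +96.3°.

Call:
jog_arm([
  [10, [-0.16, 0.4, 0], 0.5],
  [10, [-0.16, 0.82, 0], 0.96],
  [10, [-0.16, 0.82, 0], 0.96],
  [10, [-0.16, 0.82, 0], 0.96],
  [10, [-0.16, 0.82, 0], 0.96],
  [10, [-0.16, 0.82, 0], 0.96],
  [10, [-0.16, 0.82, 0], 0.96],
  [10, [-0.16, 0.82, 0], 0.96],
  [10, [-0.16, 0.82, 0], 0.96],
  [10, [-0.16, 0.82, 0], 0.96],
  [10, [-0.16, 0.82, 0], 0.96],
  [10, [-0.16, 0.82, 0], 0.96],
  [10, [-0.16, 0.82, 0], 0.96],
  [10, [-0.16, 0.82, 0], 0.96],
  [10, [-0.16, 0.82, 0], 0.96],
  [10, [-0.16, 0.82, 0], 0.96],
  [10, [-0.16, 0.82, 0], 0.96],
  [10, [-0.16, 0.82, 0], 0.96],
  [10, [-0.16, 0.82, 0], 0.96],
  [10, [-0.16, 0.82, 0], 0.96],
])

```text
time_s: 17.03
eef_pos: [0.4889, 0.2068, 0.1898]
orientation: [-0.023, 1.0, -0.0, -0.001]
contact_force: [-0.6, 0.8, -0.7]
grip_width: 0.0121
grasp_force: 88.2
```

Call:
jog_arm([
  [10, [0, 0.5, 0], 0.5],
  [10, [0, 0, 0], 0],
  [10, [0, 0, 0], 0],
  [10, [0, 0, 0], 0],
])

```text
time_s: 17.37
eef_pos: [0.4898, 0.2179, 0.1905]
orientation: [-0.042, 0.999, -0.0, -0.001]
contact_force: [-0.2, 0.4, -0.8]
grip_width: 0.0118
grasp_force: 88.2
```

Run:
```python
from h import *
np.set_printoptions(precision=4,suppress=True)
s=manip.observe();q=R.from_quat(s['orientation']).as_matrix();e=s['eef_pos'];print(e,np.degrees(np.arctan2(q[1,0],q[0,0])))
t=snap('top','t8');s=snap('scene','s8')
f=-q[:,0]; tip=e+f*.139+np.array([0,0,.0187]); print('tip exp',tip,proj(t,tip),proj(s,tip))
```

```text
[0.4898 0.2179 0.1905] -175.2188594828497
tip exp [0.6283 0.2295 0.2091] [181.2137 171.3607] [369.6936 285.6937]
```

Yaw is 184.8°, as wanted. My picture allowance is used up, so from here I check the held knife numerically by segmenting the grey bar against the wood.

Run:
```python
from h import *
np.set_printoptions(precision=2,suppress=True)
s=manip.observe();q=R.from_quat(s['orientation']).as_matrix();e=s['eef_pos'];f=-q[:,0]; n=q[:,1]
for nm in('t8','s8'):
  d=load(nm);im=d['pixels'].astype(int);sat=im.max(2)-im.min(2)
  for a in(60,70,80,90,97,105,115,125,135):
    P=[proj(d,e+f*a/1e3+n*k/1e3+np.array([0,0,.0187+(.007 if a<100 else 0)])) for k in range(-20,21)]
    v=[(sat[int(round(p[1])),int(round(p[0]))],im[int(round(p[1])),int(round(p[0]))].mean()) for p in P]
    k=[i-20 for i,(x,_) in enumerate(v) if x<35]
    print(nm,a,(min(k),max(k),len(k)) if k else None, int(np.mean([v[i+20][1] for i in k])) if k else '')
```

```text
t8 60 (-9, 20, 20) 180
t8 70 (-10, 19, 22) 175
t8 80 (-9, 20, 20) 78
t8 90 (-9, 20, 20) 68
t8 97 (-8, 19, 18) 70
t8 105 (-2, 1, 4) 129
t8 115 (-2, 3, 6) 134
t8 125 (-1, 0, 2) 120
t8 135 (0, 3, 4) 163
s8 60 (-6, 9, 16) 211
s8 70 (-6, 10, 17) 203
s8 80 (-6, 9, 16) 94
s8 90 (-6, 8, 15) 76
s8 97 (-5, 11, 17) 71
s8 105 (-1, 2, 4) 163
s8 115 (0, 1, 2) 175
s8 125 (1, 1, 1) 169
s8 135 None
```

The blade shows on the expected line in both views, within about 1 mm, so the knife is level and aligned. I lower it into the slot.

Call:
jog_arm([
  [10, [-0.04, 0.03, -0.4], 0.04],
  [10, [0, 0, -0.8], 0],
  [10, [0, 0, -0.9], 0],
  [10, [0, 0, -0.9], 0],
  [10, [0, 0, -0.9], 0],
  [10, [0, 0, -0.8], 0],
  [10, [0, 0, -0.6], 0],
  [10, [0, 0, -0.5], 0],
  [10, [0, 0, -0.4], 0],
  [10, [0, 0, -0.3], 0],
  [10, [0, 0, -0.2], 0],
  [10, [0, 0, -0.1], 0],
  [10, [0, 0, 0], 0],
  [10, [0, 0, 0], 0],
])

```text
time_s: 18.63
eef_pos: [0.4893, 0.2195, 0.0215]
orientation: [-0.044, 0.999, 0.0, 0.0]
contact_force: [-0.1, 0.0, -1.0]
grip_width: 0.0122
grasp_force: 88.2
```

Call:
jog_arm([
  [10, [0, 0, -0.1], 0],
  [10, [0, 0, -0.08], 0],
  [10, [0, 0, -0.06], 0],
  [10, [0, 0, -0.03], 0],
  [10, [0, 0, 0], 0],
  [10, [0, 0, 0], 0],
])

```text
time_s: 19.13
eef_pos: [0.489, 0.2194, 0.0146]
orientation: [-0.044, 0.999, 0.0, 0.0]
contact_force: [-1.3, -0.7, 2.7]
grip_width: 0.0121
grasp_force: 88.8
```

Call:
jog_arm([
  [10, [0, 0, -0.02], 0],
  [10, [0, 0, 0], 0],
  [16, [0, 0, 0], 0],
  [20, [0, 0, 0], 0],
  [30, [0, 0, 0], 0],
  [40, [0, 0, 0], 0],
  [40, [0, 0, 0], 0],
  [40, [0, 0, 0.3], 0],
  [40, [0, 0, 0.6], 0],
  [40, [0, 0, 0.9], 0],
  [40, [0, 0, 0.9], 0],
  [40, [0, 0, 0.9], 0],
  [40, [0, 0, 0.9], 0],
  [40, [0, 0, 0.9], 0],
  [40, [-0.4, 0, 0.9], 0],
  [40, [-0.6, -0.8, 0.6], 0],
  [40, [-0.6, -0.9, 0], 0],
  [40, [-0.6, -0.9, 0], 0],
  [40, [0, -0.9, 0], 0],
  [40, [0, 0, 0], 0],
])

```text
time_s: 20.8
eef_pos: [0.4324, 0.1292, 0.1868]
orientation: [-0.044, 0.999, -0.0, -0.0]
contact_force: [0.3, 0.0, 0.2]
grip_width: 0.0399
grasp_force: 0.0
```

Run:
```python
from h import *
s=manip.observe();print(s['time_s'],s['eef_pos'],s['grip_width'],s['contact_force'])
f=np.array([np.cos(.0855),np.sin(.0855),0]);n=np.array([-f[1],f[0],0]);m=np.array([.5375,.2229,.025])
for nm in('top','scene'):
  d=snap(nm,nm+'9');im=d['pixels'].astype(int);sat=im.max(2)-im.min(2)
  for a in(-95,-91,-88,-80,-60,-40,0,40,47,53,60,70,80,88,92):
    v=[]
    for k in range(-14,15):
      p=proj(d,m+f*a/1e3+n*k/1e3+np.array([0,0,.014 if a<50 else .007])).round().astype(int); v.append((sat[p[1],p[0]],im[p[1],p[0]].mean()))
    k=[i-14 for i,x in enumerate(v) if x[0]<35]
    print(nm,a,(min(k),max(k),len(k),int(np.mean([v[i+14][1] for i in k]))) if k else None)
```

```text
20.8 [0.43240069 0.12924529 0.18678854] 0.039927688243079615 [0.30385397 0.01216737 0.23082257]
top -95 (-14, 6, 16, 60)
top -91 (-14, 9, 22, 86)
top -88 (-14, 6, 18, 71)
top -80 (-14, 5, 19, 71)
top -60 (-14, 6, 21, 84)
top -40 (-14, 10, 25, 100)
top 0 (-7, 7, 15, 222)
top 40 (-8, 6, 15, 71)
top 47 (-6, 14, 14, 72)
top 53 (-2, 3, 6, 107)
top 60 (-2, 2, 5, 113)
top 70 (0, 4, 5, 149)
top 80 None
top 88 None
top 92 None
scene -95 None
scene -91 (-2, 6, 9, 172)
scene -88 (-5, 9, 15, 221)
scene -80 (-6, 8, 15, 189)
scene -60 (-6, 10, 17, 186)
scene -40 (-4, 10, 15, 216)
scene 0 (-5, 8, 14, 232)
scene 40 (-3, 8, 12, 84)
scene 47 (-4, 8, 13, 83)
scene 53 (0, 3, 4, 155)
scene 60 (0, 2, 3, 183)
scene 70 None
scene 80 (1, 1, 1, 173)
scene 88 None
scene 92 None
```

Both views find the knife in the slot where intended: tail end at about -91, collar to about +50, then the blade along the slot. The arm is clear.

```bash
python3 -c "
from h import *
print(manip.hand_in())"
```

```text
the job is handed in; nothing more can be done
None
```

The knife is back in the middle slot with the blade inside and the tail sticking out; it was clipped, let go and regrasped by the tail on the way, and I handed the job in at about 21 s. My picture allowance was used up by then, so I checked the final placement numerically from camera pixels, not by looking at a picture.

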